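# Open the domino case

## Robot

A 6-joint arm with a two-finger parallel gripper is mounted at the origin on the work surface. World frame = base frame: x ahead of the robot, y to its left, z up, the work surface at z = 0. Lengths are in mm, angles in rad, forces in N, time in s.
With the tool pointing down it reaches from about 325 to 875 mm from the base axis. Payload 4.4 kg.
Tool frame: the origin (TCP) lies on the centre line of the jaws, within the pads' length; the fingertips stand ahead of it and the grasp point (between the pads) lies 6 mm ahead of it (ctrl.tcp_to_tips is the z of the fingertips in the tool frame, in mm); z points along the fingers, y is the line along which they close (so a half turn about z gives the same grasp; the last joint's range is limited). The gripper opens to 85 mm and grips with 20 to 120 N. Pads are 22 mm wide; open, the fingers measure 114 mm over their backs; the gripper's body (76 mm by 85 mm) begins 54 mm behind the grasp point. The pads swing forward as they close: fully open they stand 13 mm farther back than shut.
Start: joints at [1.194, 0.207, 1.542, -0, 1.393, -0.15], TCP at [129.305, 560.275, 256.282] pointing down, gripper open.
Joint ranges: [-2.73, 2.73], [-0.86, 2.22], [0.23, 2.46], [-1.11, 4.25], [0.08, 2.63], [-2.82, 2.82]. Speed limits (rad/s): [2.79, 2.79, 3.14, 3.14, 3.14, 3.14].

## Interface

Orientations are given as a 3x3 rotation matrix whose columns are the frame's x, y, z axes.
In Python, from plant import ctrl, sensors, optics gives the robot as it stands. Calls block until the motion is done:
- ctrl.move_ptp(position, orientation): joint-space move of the TCP to a pose.
- ctrl.move_l(position, rot=None, vel=150, threshold=None): straight line of the TCP; rot=None keeps the orientation; vel is the mean speed in mm/s. With threshold (N) it stops when the force on the tool has changed by that much, and returns True; else False.
- ctrl.set_joints(angles): joint-space move.
- ctrl.gripper_to(opening, force=None): finger opening in mm; force is the grip in N (None keeps the last); returns when the fingers have stopped.
- ctrl.hold(seconds).
- ctrl.solve_ik(position, orientation): joint angles nearest the present ones, or None.
- sensors.read_state(): the state.
- optics.grab_frame(name): name is "scene" or "top" or "wrist"; returns (picture, depth): 480x640x3 uint8, red, green, blue; 480x640 float32, mm along the optical axis (not along the pixel's ray), 0 where there is no reading.
- optics.camera_params(name): a dict with "mtx" (3x3 intrinsics, pixels), "R" (3x3) and "t" (3): a world point X has camera coordinates R X + t; the wrist camera has in their place "T_tool_cam" (4x4, takes a point from camera to tool coordinates, whose origin is the TCP and whose axes are the flange's). Camera axes: x right, y down, z forward; pixel columns grow to the right and rows downward; lengths in mm; the calibration is good to about 2 mm. A picture is of the moment at which its call begins: read the wrist's pose just before it. camera_params takes no time and is no camera call.
A pose or a line that the arm cannot do raises ctrl.MotionError and nothing moves.
- ctrl.finish_job(): hands the job in; it is judged then, once.
The state is a dict: "t": time; "q": joint angles; "qvel": joint speeds; "tau": joint torques, N m; "eef_pos": TCP position; "eef_rot": TCP orientation; "force": force on the tool from outside, world axes, zero at the start; "wrist_torque": the same for the moment, N m; "grip_width": finger opening in mm; "grasp_force": force on a finger pad.
Only numpy, scipy, OpenCV 4.12 (cv2) and the standard library are available. Lean on these libraries where they do the work, as an engineer would, in place of code of your own. Each camera call takes 0.05 s, during which the arm holds its last target. There are 200 camera calls.

## Task

Open the domino case for the next game: swing both of its little turn buttons aside, clear of the lid panel. Each one turns only one way, which you can only find out by feel, so press gently and never force it. Then lift the lid panel out by its grip and lay it down gently, flat and grip side up, with all of it on the mat in front of the dominoes, leaving the buttons turned aside, the dominoes standing and everything else on the table where it is.

Things in the scene. Friction and masses are not known exactly. Their poses are not given: they have to be found in the camera images.
- case: dark wooden domino case, fixed to the table, 142 (its x) x 220 (its y) x 40 mm high, origin at the centre of its underside; rails flush with the lid panel; both end rails (at +y and -y) are 33 mm wide and carry a turn button
- button_left (a joint): angle of the turn button on the +y end rail. 0: tongue points straight inward over the panel; positive = anticlockwise from above; starts within 0.15 of 0. A stop hidden in the hub lets it turn only ONE way: blocked, it stops dead at 0.20; free, it swings to 1.7. Which way is free cannot be seen and varies. About 2 N friction at the tongue; stays where left; clear of the panel beyond 1.2
- button_right (a joint): angle of the turn button on the -y end rail. 0: tongue points straight inward over the panel; positive = anticlockwise from above; starts within 0.15 of 0. A stop hidden in the hub lets it turn only ONE way: blocked, it stops dead at 0.20; free, it swings to 1.7. Which way is free cannot be seen and varies. About 2 N friction at the tongue; stays where left; clear of the panel beyond 1.2
- pivot_left (a point): pivot of that +y brass button at the underside of its tongue: (0, +95, 42) mm in the case frame. The tongue, 12 mm wide, 12 thick (z 42 to 54 over the case's underside), round-ended, reaches 36 mm from the pivot; hub 18 mm across, top at z 56 mm
- pivot_right (a point): pivot of that -y brass button at the underside of its tongue: (0, -95, 42) mm in the case frame. The tongue, 12 mm wide, 12 thick (z 42 to 54 over the case's underside), round-ended, reaches 36 mm from the pivot; hub 18 mm across, top at z 56 mm
- panel: loose wooden lid panel, 110 (x) x 150 (y) x 12 mm, 0.1 to 0.25 kg, lying in the case with 2 mm play all round, its top flush with the case's top at 40 mm; origin at the centre of its underside (28 mm above the case's). In the middle of its top a grip ridge, 14 (x) x 60 (y) x 20 mm high (32 mm above the origin)
- corner_1 (a point): underside corner of the panel at (+55, +75, 0) mm in its frame
- corner_2 (a point): underside corner of the panel at (+55, -75, 0) mm in its frame
- corner_3 (a point): underside corner of the panel at (-55, -75, 0) mm in its frame
- corner_4 (a point): underside corner of the panel at (-55, +75, 0) mm in its frame
- mat: hard black silicone mat, fixed, 260 (x) x 240 (y) x 4 mm thick, origin at the centre of its underside. The dominoes stand along its far side, at x = +90 mm in its frame; the rest, x = -130 to +70 mm, is free
- domino_1: white domino standing on end, 24 x 8 x 48 mm high, origin at its foot, no. 1 of the run of eight, at (90, -91) mm on the mat; leave standing
- domino_2: white domino standing on end, 24 x 8 x 48 mm high, origin at its foot, no. 2 of the run of eight, at (90, -65) mm on the mat; leave standing
- domino_3: white domino standing on end, 24 x 8 x 48 mm high, origin at its foot, no. 3 of the run of eight, at (90, -39) mm on the mat; leave standing
- domino_4: white domino standing on end, 24 x 8 x 48 mm high, origin at its foot, no. 4 of the run of eight, at (90, -13) mm on the mat; leave standing
- domino_5: white domino standing on end, 24 x 8 x 48 mm high, origin at its foot, no. 5 of the run of eight, at (90, 13) mm on the mat; leave standing
- domino_6: white domino standing on end, 24 x 8 x 48 mm high, origin at its foot, no. 6 of the run of eight, at (90, 39) mm on the mat; leave standing
- domino_7: white domino standing on end, 24 x 8 x 48 mm high, origin at its foot, no. 7 of the run of eight, at (90, 65) mm on the mat; leave standing
- domino_8: white domino standing on end, 24 x 8 x 48 mm high, origin at its foot, no. 8 of the run of eight, at (90, 91) mm on the mat; leave standing
- opener: flat steel bottle opener, 122 x 28 x 4 mm, loose between case and mat; leave alone
- snack_box: clear snack container with white clip-on lid, 106 x 162 x 61 mm, loose; leave alone
- ashtray: round green ceramic ashtray, 116 mm across, 32 mm high (36 mm at its rest), loose; leave alone
- mug: white mug, 76 mm across, 85 mm high, loose, right of the case and mat, nearer the robot than the snack container; leave alone
There are look-alikes about, which are no part of the job. What is meant by the panel is not pink, and is the smaller of those in its own colour.

How it is judged:
By the outcome, as a careful person would: the job done as asked, in the order asked, and still so for the second after the job is handed in, with the robot touching nothing.
It also fails if it takes over 72 s, if anything falls off the work surface, if the arm or the gripper's body presses on something with over 40 N, if the wrist force passes 120 N, or if a joint passes its speed limit or range.

## Working session

There is one attempt and no reset: what is moved stays moved. The work goes in short steps, each a Python script; the robot and the scene stay as the last script left them, time stands still between calls to the robot, and variables do not carry over. Pictures are saved under pics/ and viewed, at most 10 in all, crops included, and the job is handed in when it is done.

```bash
ls; mkdir -p pics
python3 - <<'E'
from plant import ctrl, sensors, optics
import cv2,numpy as np
for n in("top","scene"):
    p,d=optics.grab_frame(n); cv2.imwrite(f"pics/{n}0.png",p[:,:,::-1]); np.savez(f"{n}0.npz",p=p,d=d)
    c=optics.camera_params(n); print(n,c["mtx"].round(1).tolist(),c["R"].round(3).tolist(),c["t"].round(1))
print(ctrl.tcp_to_tips,sensors.read_state())
E
```

```text
pics
top [[442.1, 0.0, 316.5], [0.0, 442.1, 243.7], [0.0, 0.0, 1.0]] [[0.007, -1.0, -0.002], [-0.982, -0.006, -0.19], [0.19, 0.003, -0.982]] [  24.9  544.1 1171. ]
scene [[600.7, 0.0, 327.9], [0.0, 600.7, 240.4], [0.0, 0.0, 1.0]] [[0.575, 0.818, 0.012], [0.502, -0.342, -0.794], [-0.646, 0.463, -0.608]] [-291.2 -226.7 1827.4]
25.0 {'t': 0.1, 'q': array([ 1.19351532e+00,  2.07352218e-01,  1.54283808e+00, -3.53224814e-05,
        1.39350935e+00, -1.50508457e-01]), 'qvel': array([ 1.30641432e-05, -1.35074808e-03, -3.08241267e-03, -2.04924737e-04,
       -8.09849425e-04,  2.57562095e-05]), 'tau': array([-3.98135708e-04, -3.84091222e+01, -2.92549002e+01, -2.60860024e-04,
        4.86812292e-03, -2.10843422e-05]), 'eef_pos': array([129.06421623, 559.66420845, 255.21913091]), 'eef_rot': array([[-9.74398412e-01,  2.24827004e-01, -7.43879146e-04],
       [ 2.24828059e-01,  9.74396458e-01, -1.97161357e-03],
       [ 2.81561232e-04, -2.08838204e-03, -9.99997780e-01]]), 'force': array([ 0.91991338, -0.70141189, -0.12876263]), 'wrist_torque': array([-0.03653516, -0.03879821, -0.04706101]), 'grasp_force': 0.0, 'grip_width': 84.69864596699966}
```

View pics/top0.png

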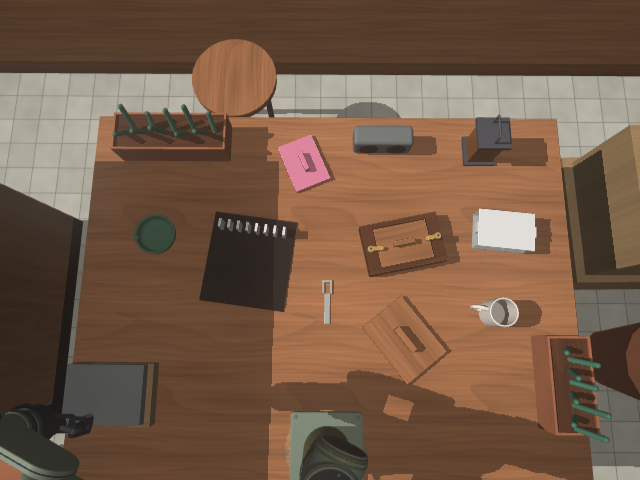

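View pics/scene0.png

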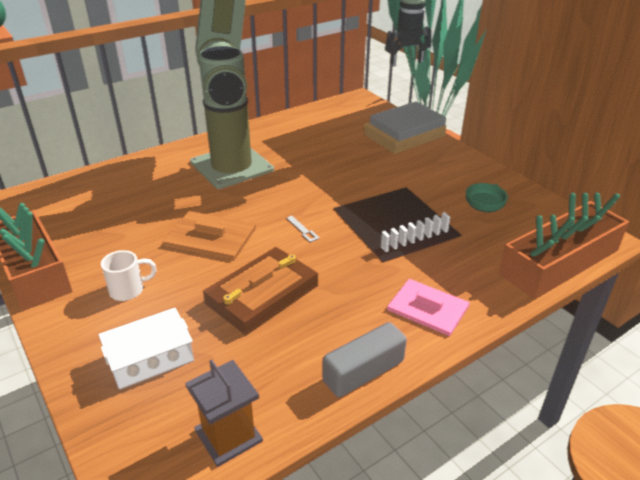

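The top view shows the case at about (403,244) px, with brass buttons at (375,248) and (434,237). The mat is at about (250,262), with the dominoes along its upper edge. The larger wooden look-alike is at (405,340) and the pink one at (305,162). Next: a rough localisation, then a closer wrist view.

```bash
cat > h.py <<'E'
from plant import ctrl, sensors, optics
import cv2,numpy as np
def ray(n,px,z,pose=None):
    """pixels (N,2) -> world xy on plane z; pose=(R,p) of the tool for the wrist camera"""
    c=optics.camera_params(n); px=np.atleast_2d(np.asarray(px,float))
    d=np.c_[px,np.ones(len(px))]@np.linalg.inv(c["mtx"]).T
    if n=="wrist":
        T=c["T_tool_cam"]; R=pose[0]@T[:3,:3]; o=pose[0]@T[:3,3]+pose[1]
    else: R=c["R"].T; o=-R@c["t"]
    w=d@R.T; return o+w*((z-o[2])/w[:,2])[:,None]
def blobs(m,amin):
    n,l,s,c=cv2.connectedComponentsWithStats(m.astype(np.uint8)); 
    return [(s[i,4],c[i],l==i) for i in range(1,n) if s[i,4]>=amin]
def brass(p):
    h=cv2.cvtColor(p,cv2.COLOR_RGB2HSV).astype(int); return h
def down(yaw): # tool z down, tool y axis at world angle yaw
    y=np.array([np.cos(yaw),np.sin(yaw),0]); z=np.array([0,0,-1.]); return np.c_[np.cross(y,z),y,z]
E
python3 - <<'E'
from h import *
p=np.load("top0.npz")["p"]; h=brass(p)
m=(h[...,0]>17)&(h[...,0]<32)&(h[...,1]>110)&(h[...,2]>110)
m[:200]=0;m[300:]=0
for a,c,_ in blobs(m,8): print("brass",a,c.round(1),ray("top",c,52).round(1))
m=(h[...,2]<50); m[:200]=0;m[320:]=0;m[:,:190]=0;m[:,310:]=0
for a,c,l in blobs(m,500):
    cs=cv2.approxPolyDP(max(cv2.findContours(l.astype(np.uint8),0,2)[0],key=len),8,True)[:,0]; print("mat",a,c,cs.tolist(),ray("top",cs,4).round(0).tolist())
m=(p.min(2)>120); m[:205]=0;m[245:]=0;m[:,:205]=0;m[:,300:]=0
for a,c,l in blobs(m,8): print("dom",a,c,ray("top",c,28).round(0))
c=optics.camera_params("wrist"); print(c["mtx"],c["T_tool_cam"].round(3))
E
```

```text
brass 67 [432.4 236.5] [[ 566.2 -293.    52. ]]
brass 65 [375.1 248.2] [[ 532.4 -133.5   52. ]]
mat 5222 [238.55706626 264.98372271] [[216, 212], [200, 299], [267, 306], [271, 236], [260, 219]] [[646.0, 323.0, 4.0], [393.0, 355.0, 4.0], [375.0, 166.0, 4.0], [575.0, 160.0, 4.0], [625.0, 193.0, 4.0]]
dom 17 [219.17647059 221.58823529] [[611. 306.  28.]]
dom 17 [228.29411765 222.64705882] [[608. 280.  28.]]
dom 16 [237.5 224. ] [[604. 254.  28.]]
dom 19 [246.68421053 225.47368421] [[600. 228.  28.]]
dom 25 [255.68 226.8 ] [[596. 202.  28.]]
dom 24 [264.91666667 228.16666667] [[593. 175.  28.]]
dom 24 [274.16666667 229.08333333] [[590. 149.  28.]]
dom 25 [283.36 230.92] [[585. 123.  28.]]
[[415.39631848   0.         314.39637936]
 [  0.         415.39631848 246.67392157]
 [  0.           0.           1.        ]] [[-1.00000e-03 -9.57000e-01 -2.90000e-01  7.55810e+01]
 [ 1.00000e+00 -0.00000e+00 -1.00000e-03  8.37000e-01]
 [ 1.00000e-03 -2.90000e-01  9.57000e-01 -1.16617e+02]
 [ 0.00000e+00  0.00000e+00  0.00000e+00  1.00000e+00]]
```

Run:
```python
from h import *
best=None
for k in (0,np.pi):
    R=down(0.21+k); q=ctrl.solve_ik([549,-213,210],R); print(k,None if q is None else np.round(q,2))
    if q is not None and (best is None or abs(q[5])<abs(best[1][5])): best=(R,q)
ctrl.move_ptp([549,-213,210],best[0]); ctrl.hold(0.3)
s=sensors.read_state(); p,d=optics.grab_frame("wrist")
np.savez("w1.npz",p=p,d=d,R=s["eef_rot"],x=s["eef_pos"]); cv2.imwrite("pics/w1.png",p[:,:,::-1]); print(s["t"],s["eef_pos"])
```

```text
0 [-0.52  0.28  1.56 -0.    1.31 -0.73]
3.141592653589793 [-0.52  0.28  1.56 -0.    1.31  2.41]
3.4833 [ 549.09825165 -212.70433397  210.01573462]
```

View pics/w1.png

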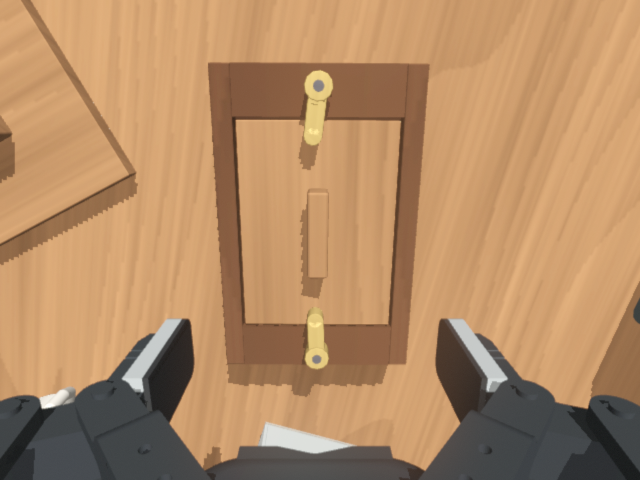

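Wrist view: the case is upright in the picture. Hubs are at (318,86) (left, +y) and (316,359) (right, -y). Case top corners are at about (209,64), (429,65), (407,363), (228,363), and the grip at (318,233).

Run:
```python
from h import *
f=np.load("w1.npz"); p=f["p"]; P=(f["R"],f["x"]); h=brass(p)
b=(h[...,0]>19)&(h[...,0]<34)&(h[...,1]>90)&(h[...,2]>150); b[:,:280]=0;b[:,350:]=0
bl=blobs(cv2.morphologyEx(b.astype(np.uint8),cv2.MORPH_CLOSE,np.ones((9,9))),200)
g=(p.max(2).astype(int)-p.min(2)<40)&(p.max(2)<150); g[:,300:]&=True
H=[]
for a,c,l in bl:
    x,y,w,hh=cv2.boundingRect(l.astype(np.uint8)); sub=np.zeros_like(g); sub[y:y+hh,x:x+w]=g[y:y+hh,x:x+w]
    s=max(blobs(sub,10),key=lambda t:t[0]); hub=ray("wrist",s[1],56,P)[0]; H.append(hub)
    ys,xs=np.nonzero(l); W=ray("wrist",np.c_[xs,ys],54,P); W=W[np.hypot(*(W-hub)[:,:2].T)>14]; H.append(W[:,:2].mean(0))
    r=np.hypot(*(W-hub)[:,:2].T); print("blob",a,c,"hub",s[0],s[1],hub.round(1),"reach",r.max(), "depth",f["d"][int(s[1][1]),int(s[1][0])])
L,R_=(H[0],H[2]); c=(L+R_)/2; v=L-R_; yaw=np.arctan2(-v[0],v[1]); print("centre",c,"sep",np.hypot(v[0],v[1]),"yaw",yaw)
for k,(hub,t) in enumerate(((H[0],H[1]),(H[2],H[3]))):
    d=t-hub[:2]; inward=np.array([np.sin(yaw),-np.cos(yaw)])*(1 if k==0 else -1)
    print("angle",np.arctan2(inward[0]*d[1]-inward[1]*d[0],inward@d))
m=((h[...,2]<135)&(h[...,1]>80)).astype(np.uint8); m[:40]=0
m=cv2.morphologyEx(m,cv2.MORPH_OPEN,np.ones((5,5))); 
cs=ray("wrist",[[209,64],[429,65],[407,363],[228,363]],40,P)[:,:2]; print("case corners",cs.round(1).tolist(),cs.mean(0),np.linalg.norm(cs-np.roll(cs,1,0),axis=1))
gr=ray("wrist",[[308,190],[328,190],[327,277],[309,277]],60,P)[:,:2]; print("grip",gr.round(1).tolist(),gr.mean(0),np.linalg.norm(gr-np.roll(gr,1,0),axis=1))
pc=ray("wrist",[[236,120],[402,120],[391,324],[243,324]],40,P)[:,:2]; print("panel",pc.mean(0))
```

```text
blob 1413 [315.82590234 105.64472753] hub 77 [318.05194805  85.46753247] [ 529.9 -118.9   56. ] reach 35.22382883944001 depth 252.88489
blob 1045 [315.7492823  340.27655502] hub 46 [316.2173913  359.04347826] [ 568.6 -304.7   56. ] reach 41.31973768682283 depth 308.5089
centre [ 549.23415436 -211.80349559   56.        ] sep 189.78037186055576 yaw 0.20525356840441805
angle -0.11318129656401828
angle 0.03600853866119761
case corners [[459.2, -119.7], [596.2, -91.1], [641.4, -303.0], [503.4, -332.5]] [ 550.07276262 -211.57119865] [217.38707753 139.99786834 216.66281896 141.11608774]
grip [[536.9, -182.1], [549.5, -179.4], [561.8, -238.0], [549.8, -240.6]] [ 549.48300833 -210.02958945] [59.91051497 12.88327086 59.9057726  12.35025299]
panel [ 549.87021914 -211.46938495]
```

```bash
cat > btn.py <<'E'
from h import *
C=np.array([549.5,-211.7]); PSI=0.206; RAD=28; Z=69; FMAX=6
def pose(side,a):
    """tool pose straddling the tongue of a button at joint angle a"""
    piv=C+side*95*np.array([-np.sin(PSI),np.cos(PSI)]); th=PSI-side*np.pi/2+a
    return piv+RAD*np.array([np.cos(th),np.sin(th)]), down(PSI+a)
def go(side,a,z,vel,thr=None):
    xy,R=pose(side,a); return ctrl.move_l([*xy,z],R,vel=vel,threshold=thr)
def force(side,a,f0):
    R=pose(side,a)[1]; return float((sensors.read_state()["force"]-f0)@R[:,1])
def sweep(side,a0,a1,f0,step=0.06):
    """turn a0->a1; stop at resistance. returns (blocked, angle)"""
    n=max(1,int(np.ceil(abs(a1-a0)/step))); log=[]
    for a in np.linspace(a0,a1,n+1)[1:]:
        hit=go(side,a,Z,18,FMAX); f=force(side,a,f0); log.append(round(f,1))
        if hit or abs(f)>FMAX: print("blocked at",round(a,2),log); return True,a
    print("free to",round(a,2),log); return False,a
def work(side,a0,first):
    ctrl.gripper_to(30); xy,R=pose(side,a0); ctrl.move_ptp([*xy,110],R); ctrl.hold(.2)
    f0=sensors.read_state()["force"]
    if go(side,a0,Z,60,8): print("hit on descent",sensors.read_state()["eef_pos"]); return
    print("force down",(sensors.read_state()["force"]-f0).round(1),sensors.read_state()["grip_width"])
    for s in (first,-first):
        b,a=sweep(side,a0,s*0.75,f0)
        if not b:
            b,a=sweep(side,a,s*1.85,f0,0.1); break
        go(side,a0,Z,40)
    go(side,a-s*0.25,Z,40); go(side,a-s*0.25,115,150)
    print("dir",s,"t",sensors.read_state()["t"])
E
python3 - <<'E'
from btn import *
work(1,-0.11,-1)
s=sensors.read_state(); p,d=optics.grab_frame("wrist"); cv2.imwrite("pics/w2.png",p[:,:,::-1])
E
```

```text
force down [ 1.2 -1.1  0.4] 29.825976413880696
free to -0.75 [1.2, 1.4, 0.8, -0.2, 1.5, 1.6, 1.7, 2.3, 3.1, 1.7, 1.9]
free to -1.85 [3.4, 2.1, 3.0, 2.5, 1.9, 2.5, 2.8, 2.5, 2.4, 2.1, 1.7]
dir -1 t 12.6917
```

View pics/w2.png

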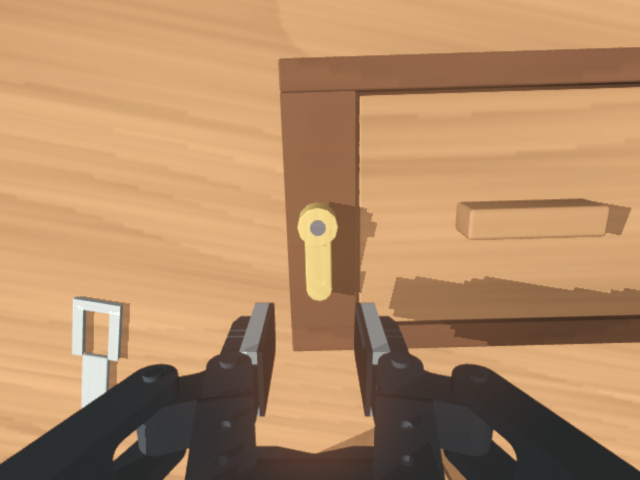

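The left button now lies along its rail, at about -1.57 (hub (317,228), tip (318,300)). Now the right one.

Run:
```python
from btn import *
work(-1,0.036,1)
p,d=optics.grab_frame("wrist"); cv2.imwrite("pics/w3.png",p[:,:,::-1])
```

```text
force down [ 0.2  0.5 -0.1] 30.329788423189548
blocked at 0.63 [1.8, -0.2, 1.1, 0.8, 1.7, 1.8, 2.9, 3.9, 5.5, 9.2]
free to -0.75 [1.0, 1.3, 1.4, 0.4, -0.0, -1.2, -2.1, -1.2, -1.1, -2.0, -2.9, -1.9, -2.7, -3.3]
free to -1.85 [-2.1, -1.9, -2.3, -3.0, -1.9, -0.9, -3.1, -3.0, -2.7, -1.9, -3.0]
dir -1 t 26.5833
```

View pics/w3.png

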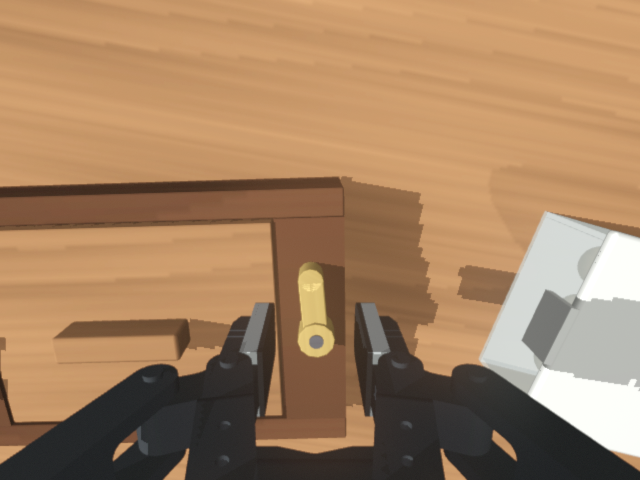

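Both tongues lie along their rails: the right hub is at (316,341) and its tip at (311,266). The right one met its stop the positive way, stopped at about 9 N, then swung freely the other way. Next: locate the mat, then grasp and lift.

Run:
```python
from btn import *
cs=ray("top",[[216,212],[297,222],[286,311],[200,299]],4)[:,:2]; c=cs.mean(0)
print("mat",cs.round(0).tolist(),c.round(1),np.linalg.norm(cs-np.roll(cs,1,0),axis=1).round(0))
v=(cs[0]+cs[1]-cs[2]-cs[3]); print("yaw",np.arctan2(v[1],v[0]))
R=down(PSI); xy=[549.5,-211]
ctrl.gripper_to(50); ctrl.move_ptp([*xy,120],R)
print("hit",ctrl.move_l([*xy,67.5],R,vel=60,threshold=8)); f0=sensors.read_state()["force"]
ctrl.gripper_to(5,60); s=sensors.read_state(); print("grip",s["grip_width"],s["grasp_force"],s["eef_pos"])
print("jam",ctrl.move_l([*xy,82],R,vel=25,threshold=12)); ctrl.hold(.2)
print((sensors.read_state()["force"]-f0).round(1))
ctrl.move_l([*xy,190],R,vel=120)
s=sensors.read_state();print("grip",s["grip_width"],s["grasp_force"],s["t"])
for n in("wrist","scene"):
  p,d=optics.grab_frame(n); cv2.imwrite(f"pics/{n}4.png",p[:,:,::-1])
```

```text
mat [[646.0, 323.0], [617.0, 86.0], [361.0, 113.0], [393.0, 355.0]] [504.2 219. ] [255. 239. 257. 245.]
yaw -0.11609109286025769
hit False
grip 12.19839937211605 61.41730785369873 [ 550.01227213 -211.22247656   68.22666498]
jam False
[-0.3  0.3 -2.2]
grip 12.597387759409752 60.783140659332275 31.75
```

View pics/scene4.png

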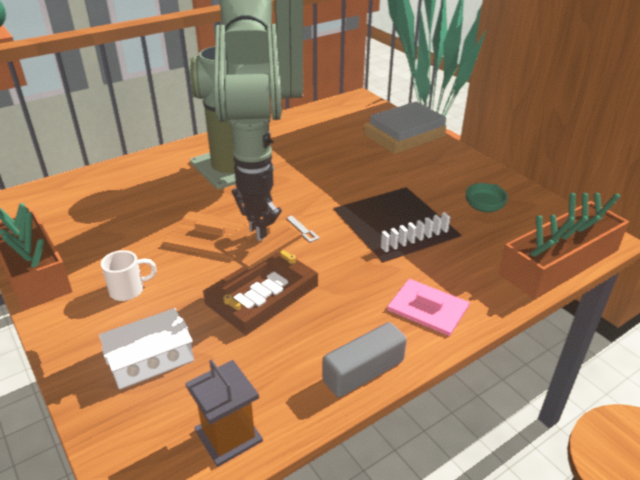

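The scene view shows the case open with dominoes inside. The panel is hard to tell from the table, so I'll check the wrist view.

View pics/wrist4.png

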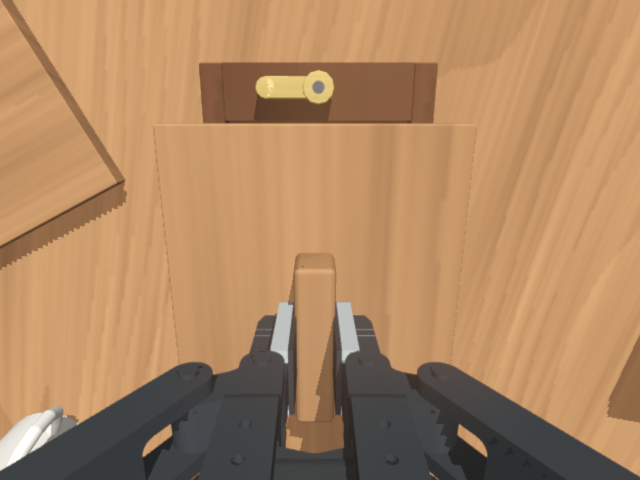

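The panel is gripped squarely by its ridge and is level. Now I'll carry it to the mat and set it down.

Run:
```python
from h import *
R=down(-0.125); xy=[471.5,223]
ctrl.move_l([515,-40,190],down(0.04),vel=180); ctrl.move_l([*xy,190],R,vel=180)
ctrl.move_l([*xy,62],R,vel=90); ctrl.hold(.2)
print("touch",ctrl.move_l([*xy,38],R,vel=12,threshold=4)); s=sensors.read_state(); print(s["eef_pos"],s["force"].round(1))
ctrl.gripper_to(40); s=sensors.read_state(); print(s["eef_pos"],s["force"].round(1),s["grip_width"])
ctrl.move_l([*xy,200],R,vel=100)
p,d=optics.grab_frame("wrist"); cv2.imwrite("pics/w5.png",p[:,:,::-1])
ctrl.move_l([430,60,260],R,vel=200); ctrl.hold(.2)
p,d=optics.grab_frame("top"); cv2.imwrite("pics/top5.png",p[:,:,::-1]); print(sensors.read_state()["t"])
```

```text
touch True
[471.48411474 222.99479969  44.21541049] [-0.  -0.2  4.3]
[469.83443864 222.52495923  42.7332839 ] [ 0.5  0.8 -1. ] 40.1307446487591
41.1833
```

View pics/w5.png

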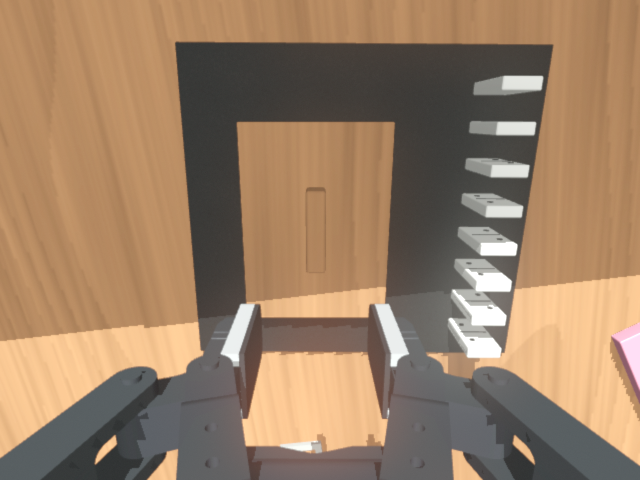

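View pics/top5.png

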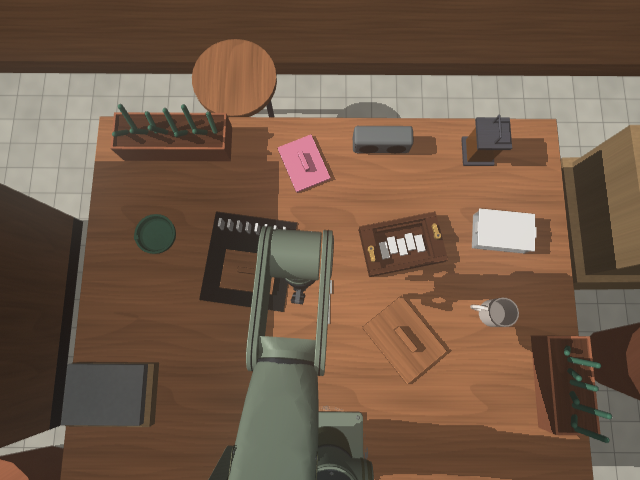

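The panel lies flat on the mat, grip side up, with black margin all round ((238,122) to (394,318) px). All eight dominoes are standing, both buttons are turned aside, and everything else is where it was.

```bash
python3 -c "
from plant import ctrl
print(ctrl.finish_job())"
```

```text
the job is handed in; nothing more can be done
None
```

The job is handed in at about 41 s on the robot's clock: both buttons turned aside, the lid panel flat and grip side up on the mat, and the dominoes standing with nothing else moved.

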